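Take the turned leg off the bench lathe

ROBOT

A 7-joint arm with a two-finger parallel gripper is mounted at the origin on a cart in front of the work surface, level with it; the furniture and walls round the work are solid. World frame = base frame: x ahead of the robot, y to its left, z up, the work surface at z = 0. Lengths are in m, angles in rad, forces in N, time in s.
With the tool pointing down it reaches from about 0.4 to 0.85 m from the base axis. Payload 10.4 kg.
Tool frame: the origin (TCP) lies at the very end of the fingers, on their centre line; the grasp point (between the pads) lies 19 mm behind it (manip.pinch_z is the distance from the TCP to the grasp point, in m); z points along the fingers, y is the line along which they close (so a half turn about z gives the same grasp; the last joint's range is limited). The gripper opens to 85 mm and grips with 20 to 120 N. Pads are 22 mm wide; open, the fingers measure 114 mm over their backs; the gripper's body (76 mm by 85 mm) begins 54 mm behind the grasp point. The pads swing forward as they close: fully open they stand 13 mm farther back than shut.
Start: joints at [1.185, 0.332, -0.065, 1.46, 0.022, 1.35, -0.088], TCP at [0.222, -0.584, 0.231] pointing down, gripper open.
Joint ranges: [-2.6, 2.6], [-0.5, 2.12], [-1.47, 1.34], [0.16, 2.42], [-1.27, 4.41], [0.06, 2.06], [-2.6, 2.6]. Speed limits (rad/s): [2.22, 2.22, 2.79, 2.79, 3.14, 3.14, 3.14].

INTERFACE

Orientations are given as a unit quaternion [x, y, z, w].
In Python, from workcell import manip gives the robot as it stands. The module is installed in compiled form; this text tells all that it offers.
- The arm moves only by the shell command python3 -m creep 'ROWS' [OPENING] [FORCE]. ROWS is a JSON object of lists of equal length, an entry for each row: "slide": the shift along the tool's x, y, z in m, a list of three; "twist": the turn about the tool's z in degrees. A call has 1 to 8 rows; each row shifts and turns the commanded pose from where the row before left it, along the tool's axes as they then stand; what a row does not reach is not made up. A row lasts 1/8 s, in which the tool goes at most 62.5 mm and 10.7 degrees, less where a joint would pass 70% of its speed; a pose out of reach is approached as far as the arm can. A call with a gripper value outside its range is refused whole. OPENING is the opening in per cent of the stroke, from 0 (shut) to 100 (fully open), set as the call begins (- or left out, the last holds). The fingers move at their own pace and stop on an object; FORCE is the grip in N (left out, the last holds). Time passes only in rows, so rows that do not move let the fingers close. It gives the time, the measured TCP pose, the force, the opening and the grip force at its end, in the units of the state.
- manip.get_obs(): the state, without advancing time (a new reading comes with each control period).
- manip.camera(name): name is "scene" or "top" or "wrist"; returns (picture, depth): 384x512x3 uint8, blue, green, red; 384x512 float32, m along the optical axis (not along the pixel's ray), 0 where there is no reading.
- manip.camera_params(name): a dict with "intrinsics" (3x3 intrinsics, pixels), "dist_coeffs" ([k1, k2, p1, p2, k3] as OpenCV has them; the pictures are not rectified), "R" (3x3) and "t" (3): a world point X has camera coordinates R X + t. Camera axes: x right, y down, z forward; pixel columns grow to the right and rows downward; lengths in m; the calibration is good to about 2 mm. A picture is of the moment at which its call begins: read the wrist's pose just before it. camera_params takes no time and is no camera call; for the wrist camera it gives the pose at the moment of the call.
- manip.hand_in(): hands the job in; it is judged then, once.
The state is a dict: "clock": time; "joint_pos": joint angles; "joint_velocities": joint speeds; "tau": joint torques, N m; "position": TCP position; "ee_rot": TCP orientation; "ft_force": force on the tool from outside, world axes, zero at the start; "torque": the same for the moment, N m; "grip_width": opening from 0.0 (shut) to 1.0 (fully open); "grasp_force": force on a finger pad.
Only numpy, scipy, OpenCV 4.12 (cv2) and the standard library are available. Lean on these libraries where they do the work, as an engineer would, in place of code of your own. Each camera call takes 0.05 s, during which the arm holds its last target. There are 200 camera calls.

TASK

The turned wooden leg on the bench lathe is finished and is to be held up for inspection. Wind the tailstock handwheel anticlockwise (seen facing the wheel) until the quill is fully back and its collar meets the tailstock, then draw the leg out of the headstock cup towards the tailstock, lift it straight up, and hold it level and still, about 10 cm above where it lay. Do not put it down: finish while the gripper is still holding it there, do not drop it, and leave the quill fully back and the things lying around the lathe where they are.

Things in the scene. Friction and masses are not known exactly. Their poses are not given: they have to be found in the camera images.
- lathe: small grey bench lathe, fixed, 500 mm long. Origin on the bench below the middle of the leg's start; y runs along the turning axis to the headstock (robot's left), x away from the robot. Axis 150 mm above the bench, bed top 70. Along y (mm): headstock +126..+250, top 200 high; open roller steadies at +65 and -65, up to 150 high, carry the leg; tailstock barrel -150..-239; handwheel dia 96, -243..-256
- headstock_cup (a point): centre of the mouth of the steel cup on the headstock spindle, on the turning axis at lathe y = +104 mm; outside dia 31, bore dia 23, 9 deep. The leg's thick-end tenon sits 6 mm inside it at the start, so the leg must be drawn more than 6 mm towards the tailstock before it can rise
- leg: turned wooden leg, 220 mm long, 0.10 to 0.21 kg, level on the steadies. Origin on its axis at half length, 150 mm above the bench at the start; y points to its thick end (headstock). Dia (mm) along y: tenons 18, +96..+110 and -96..-110; thick part 36, +46..+96; straight middle 32, -24..+40; thin part 24, -96..-24. The thin-end tenon sits up to 8 mm inside the quill's cup
- leg_grip (a point): place to grip the leg: on its axis, 10 mm from its middle towards the thick end, in the straight 32 mm part, at its centre of mass. Fingers fit on both sides across the leg and may reach 25 mm below the axis; 11 mm along the axis towards the tailstock is the middle of the room that the leg has there once the quill is fully back (16 mm)
- quill (a joint): travel of the tailstock quill (m): 0 = its cup (outside dia 31) round the leg's tenon, 0.024 = fully back, its collar (dia 34) against the tailstock barrel. Geared to the handwheel, 12 mm a turn. Starts 0 to 0.005
- handwheel (a joint): angle of the tailstock handwheel (rad); grows when wound anticlockwise seen facing the wheel from the tailstock end (a handle on the far, +x side goes up). 12.566 (2 turns) = quill at its stop; starts between 0 and 2.4. The handle stands at 0.611 + this angle, counted from the lathe's +x direction upwards. Turns with about 0.04 to 0.06 N m and stays where it is left
- handle_grip (a point): point to grip the handwheel's revolving handle: black, round, 18 mm thick, 66 mm long, parallel to the turning axis, free to spin on its pin, 34 mm off the wheel's axis. The point is 51 mm out from the wheel's face and 16 mm from the handle's end, leaving room for a gripper that keeps pointing down as it carries the handle round; a light grip may creep along it
- wheel_axis (a point): centre of the circle (radius 34 mm, across the turning axis) that handle_grip follows: on the turning axis, 150 mm above the bench, at lathe y = -307 mm
- sanding_block: cork-faced sanding block, 67 x 118 x 32, lying right behind the tailstock end (mm). Not part of the job. Origin under its middle
- chisel: bench chisel with a yellow handle, 247 long, 27 high, lying in front of the lathe (mm). Not part of the job. Origin under its middle
- pencil: flat red carpenter's pencil, 172 long, 8 high, lying in front of the lathe (mm). Not part of the job. Origin under its middle
- tape_measure: tape measure standing on edge, 37 x 91 x 73 high, front right (mm). Not part of the job. Origin under its middle
- masking_tape: roll of masking tape lying flat, diameter 104, 24 high, at the left (mm). Not part of the job. Origin under its middle

How it is judged:
By the outcome, as a careful person would: the job done as asked, in the order asked, and still so for the second after the job is handed in, while the arm keeps its last pose, push and grip.
It also fails if it takes over 61 s, if anything falls off the work surface, if the arm or the gripper's body presses on something with over 40 N, if the wrist force passes 120 N, or if a joint passes its speed limit or range.

## Working session

There is one attempt and no reset: what is moved stays moved. The work goes in short steps, Python scripts to look and compute and a shell command to move; the robot and the scene stay as the last step left them, time stands still between calls to the robot, and variables do not carry over. Pictures are saved under pics/ and viewed, at most 10 in all, crops included, and the job is handed in when it is done.

```bash
mkdir -p pics; cat > h.py <<'E'
import numpy as np, cv2
from workcell import manip
from scipy.spatial.transform import Rotation as Rn
def snap(name):
    p=manip.camera_params(name); im,d=manip.camera(name); return im,d,p
def cloud(d,p):
    h,w=d.shape; u,v=np.meshgrid(np.arange(w),np.arange(h))
    K=np.array(p["intrinsics"],float); D=np.array(p["dist_coeffs"],float)
    n=cv2.undistortPoints(np.stack([u,v],-1).reshape(-1,1,2).astype(np.float64),K,D).reshape(h,w,2)
    P=np.dstack([n*d[...,None],d]).astype(float)
    return (P-np.array(p["t"]).ravel())@np.array(p["R"])
E
python3 - <<'E'
from h import *
o=manip.get_obs(); print(o, manip.pinch_z)
for n in("scene","top"):
    im,d,p=snap(n); cv2.imwrite(f"pics/{n}0.png",im); np.savez(f"{n}0.npz",d=d,c=cloud(d,p),im=im)
    print(n,np.round(-np.array(p["R"]).T@np.array(p["t"]).ravel(),3),(d>0).mean())
E
```

```text
{'clock': 0.0, 'joint_pos': array([ 1.1854223 ,  0.33290664, -0.06469907,  1.46095837,  0.02162258,
        1.34991243, -0.08847267]), 'joint_velocities': array([-1.50942414e-03, -1.62907320e-03, -8.83762942e-04,  5.96637188e-04,
        9.43344859e-04, -1.56884201e-05, -1.86327873e-03]), 'tau': array([-4.03998893e-04, -6.25440574e+01,  4.94996295e-02, -3.91604590e+01,
        1.63286930e-02,  9.83635458e-03, -2.55812199e-05]), 'position': array([ 0.22164191, -0.58396471,  0.23048609]), 'ee_rot': array([ 9.83589398e-01,  1.80419907e-01, -1.79161666e-04, -7.22362508e-04]), 'ft_force': array([-0.18638151,  0.56689204, -0.64050302]), 'torque': array([ 0.01281272,  0.00804677, -0.00305941]), 'grasp_force': 0.0, 'grip_width': 0.9968879217255896} 0.0187
scene [0.096 0.598 0.976] 0.9960784912109375
top [0.304 0.114 1.393] 0.9961496988932291
```

View pics/scene0.png

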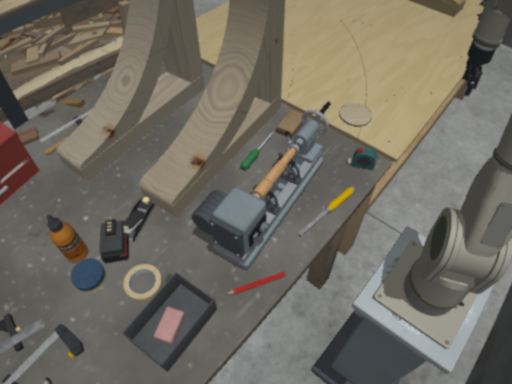

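View pics/top0.png

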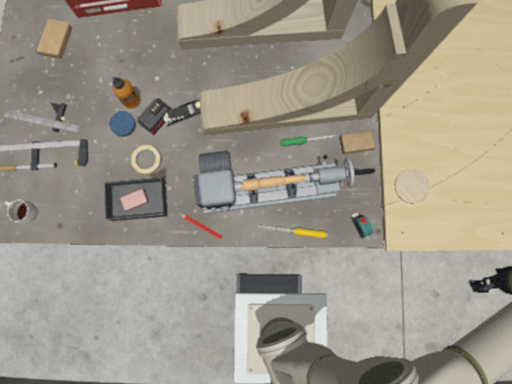

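The scene picture shows the lathe with the orange leg (scene 255-300, 150-195; top 243-308, 183). The handwheel is at top (350,173), with its black handle out to (372,171). Tall wooden brackets stand behind the lathe.

```bash
python3 - <<'E'
from h import *
for n in("top","scene"):
    z=np.load(n+"0.npz"); c=z['c']; im=z['im']; hsv=cv2.cvtColor(im,cv2.COLOR_BGR2HSV)
    m=(hsv[...,0]>5)&(hsv[...,0]<22)&(hsv[...,1]>90)&(c[...,2]>.12)&(c[...,2]<.19)&(c[...,0]<.62)&(c[...,0]>.3)
    m=cv2.morphologyEx(m.astype(np.uint8),cv2.MORPH_OPEN,np.ones((2,2)))
    k,l,s,_=cv2.connectedComponentsWithStats(m); i=1+s[1:,4].argmax(); print(n,s[i])
    P=c[l==i]; ctr=P.mean(0); u=np.linalg.svd(P[:,:2]-ctr[:2])[2][0]; u*=np.sign(u[1])
    t=(P[:,:2]-ctr[:2])@u; print(ctr,u,np.degrees(np.arctan2(-u[0],u[1])),t.min(),t.max(),"mid",ctr[:2]+u*(t.min()+t.max())/2,np.percentile(P[:,2],[5,50,95]))
    # dark handle
    v=hsv[...,2]; L=ctr[:2]; r=c[...,:2]-L; a=r@u; b=r@np.array([u[1],-u[0]])
    m=(v<60)&(a<-.22)&(a>-.36)&(abs(b)<.07)&(c[...,2]>.09)
    P=c[m]; print("handle",m.sum(),a[m].min(),a[m].max(),np.median(b[m]),np.median(P,0),np.percentile(P[:,2],[5,95]))
    # clutter heights near wheel
    for bb in np.arange(-.16,.3,.03):
        print(round(bb,2),[round(float(np.max(c[...,2][(abs(b-bb)<.015)&(abs(a-aa)<.015)],initial=-1)),2) for aa in np.arange(-.4,.2,.04)]) if n=="top" else 0
E
```

```text
top [243 177  62  15 455]
[0.51072888 0.04402865 0.16371165] [-0.19203351  0.98138837] 11.071481636779932 -0.12036654122261083 0.10857952073428395 mid [0.51186063 0.03824483] [0.13512243 0.16133046 0.16852455]
handle 75 -0.32518704868068893 -0.26644503993529467 -0.02012070313111217 [ 0.5474577  -0.24884903  0.18965791] [0.18471718 0.19338019]
-0.16 [0.02, 0.0, 0.07, 0.08, 0.01, 0.01, 0.01, 0.03, 0.03, 0.02, 0.02, 0.01, 0.01, 0.01, 0.01, 0.01]
-0.13 [0.02, 0.02, 0.01, 0.02, 0.01, 0.01, 0.01, 0.01, 0.01, 0.02, 0.02, 0.02, 0.01, 0.01, 0.01, 0.02]
-0.1 [0.02, 0.01, 0.01, 0.01, 0.01, 0.01, 0.01, 0.01, 0.01, 0.01, 0.01, 0.01, 0.0, 0.01, 0.01, 0.01]
-0.07 [0.02, 0.01, 0.01, 0.01, 0.15, 0.04, 0.05, 0.04, 0.04, 0.04, 0.01, 0.01, 0.01, 0.01, 0.14, 0.01]
-0.04 [0.02, 0.01, 0.19, 0.19, 0.2, 0.16, 0.16, 0.08, 0.12, 0.12, 0.08, 0.12, 0.12, 0.2, 0.2, 0.2]
-0.01 [0.01, 0.01, 0.2, 0.19, 0.2, 0.18, 0.18, 0.17, 0.17, 0.17, 0.17, 0.17, 0.17, 0.2, 0.2, 0.2]
0.02 [0.01, 0.01, 0.0, -1.0, 0.2, 0.17, 0.18, 0.17, 0.16, 0.17, 0.17, 0.17, 0.17, 0.2, 0.21, 0.2]
0.05 [0.0, 0.01, 0.01, 0.01, 0.16, 0.13, 0.09, 0.08
[... 498 characters left out ...]
9, 0.01, 0.01, 0.01, 0.01, 0.01, 0.0, 0.01, 0.01, 0.01]
0.23 [-1.0, 0.71, 0.52, 0.36, 0.29, 0.25, 0.21, 0.19, 0.16, 0.15, 0.13, 0.12, 0.11, 0.1, 0.09, 0.08]
0.26 [-1.0, 0.67, 0.5, 0.36, 0.29, 0.25, 0.22, 0.18, 0.16, 0.14, 0.13, 0.12, 0.11, 0.1, 0.1, 0.08]
0.29 [-1.0, 0.62, 0.46, 0.35, 0.29, 0.24, 0.21, 0.18, 0.16, 0.14, 0.13, 0.12, 0.11, 0.1, 0.1, 0.08]
scene [255 149  41  50 584]
[0.51195741 0.0488712  0.15387357] [-0.26063762  0.96543671] 15.107899503752225 -0.16971553490822083 0.6388300870955907 mid [0.45082296 0.2753214 ] [0.065933   0.16170773 0.16849564]
handle 35 -0.3202424193811404 -0.26957555006110934 -0.04410713378813285 [ 0.54624237 -0.24743329  0.1898381 ] [0.18651469 0.1926847 ]
```

```bash
cat >> h.py <<'E'
def go(target,yaw_y=None):
    "print slide in current tool axes (m) to TCP target and twist (deg) putting tool y along world angle yaw_y (mod 180)"
    o=manip.get_obs(); R=Rn.from_quat(o["ee_rot"]).as_matrix()
    s=R.T@(np.array(target)-o["position"]); msg=f"slide {np.round(s*1e3,1)}mm"
    if yaw_y is not None:
        cur=np.degrees(np.arctan2(R[1,1],R[0,1])); dw=(yaw_y-cur+90)%180-90; msg+=f" twist {-dw:.1f}"
    print(msg,"t",round(o["clock"],2),"tilt",np.round(R[:,2],3))
E
python3 - <<'E'
from h import *
from scipy.optimize import least_squares
z=np.load("top0.npz"); c=z['c']; hsv=cv2.cvtColor(z['im'],cv2.COLOR_BGR2HSV)
m=(hsv[...,0]>5)&(hsv[...,0]<22)&(hsv[...,1]>90)&(c[...,2]>.15)&(c[...,2]<.18)&(abs(c[...,0]-.51)<.06)&(abs(c[...,1]-.04)<.13)
P=c[m]
def loc(x,P): 
    u=np.array([-np.sin(x[2]),np.cos(x[2])]); n=np.array([u[1],-u[0]]); r=P[:,:2]-x[:2]
    return r@u,r@n
def res(x):
    a,b=loc((x[0],.04,x[1]),P); R=np.interp(a,[-.03,-.02,.036,.05],[.012,.016,.016,.018])
    return np.hypot(b,P[:,2]-.15-x[2])-R
s=least_squares(res,[.51,.19,0],loss="soft_l1",f_scale=.002); print(s.x,np.degrees(s.x[1]),len(P),np.median(abs(s.fun)))
x=(s.x[0],.04,s.x[1]); a,b=loc(x,P); print("leg ends",np.percentile(a,[0,1,99,100]))
Q=c.reshape(-1,3); a,b=loc(x,Q)
# barrel ridge, headstock face, wheel extents
k=(Q[:,2]>.19)&(abs(b)<.06)&(a>.05)&(a<.3); print("head y",np.percentile(a[k],[1,99]), "b",np.percentile(b[k],[2,98]))
k=(Q[:,2]>.185)&(abs(b)<.05)&(a<-.2)&(a>-.3); print("wheel",np.percentile(a[k],[5,50,95]),np.median(b[k]))
k=(hsv[...,2].ravel()<60)&(abs(b)<.06)&(a<-.262)&(a>-.4)&(Q[:,2]>.1);print("handle b",np.percentile(b[k],[5,50,95]),"z",np.percentile(Q[k,2],[50,95]),"a",np.percentile(a[k],[1,99]))
u=np.array([-np.sin(x[2]),np.cos(x[2])]);w=np.array(x[:2])-.307*u; print("wheel pt",w)
go([*w,.36],np.degrees(x[2]))
E
```

```text
[ 0.51762465  0.14335944 -0.0007442 ] 8.213890962011869 456 0.0014787924714793751
leg ends [-0.10195594 -0.09827311  0.09477352  0.09721744]
head y [0.12838744 0.24106309] b [-0.04836044  0.04766261]
wheel [-0.29623549 -0.25475104 -0.24489499] -0.008838325324805357
handle b [-0.0171226  -0.01168369 -0.00556982] z [0.18965791 0.19338019] a [-0.31995817 -0.26228701]
wheel pt [ 0.5614854  -0.26385068]
slide [ 431.3 -178.9 -129.2]mm twist -77.4 t 0.1 tilt [-0.001  0.001 -1.   ]
```

```bash
python3 -m creep '{"slide":[[0.03,-0.01,-0.03],[0.04,-0.018,-0.03],[0.05,-0.02,-0.03],[0.05,-0.02,-0.02],[0.05,-0.02,-0.02],[0.05,-0.02,0],[0.05,-0.02,0],[0.05,-0.02,0]],"twist":[0,0,0,0,0,0,0,0]}'
python3 -m creep '{"slide":[[0.05,-0.02,0],[0.01,-0.01,0],[0,0,0],[0,0,0],[0,0,0],[0,0,0],[0,0,0],[0,0,0]],"twist":[-10,-10,-10,-10,-10,-10,-10,-7]}'
python3 - <<'E'
from h import *
go([.5615,-.2639,.36],8.2)
im,d,p=snap("wrist"); cv2.imwrite("pics/w1.png",im); np.savez("w1.npz",d=d,c=cloud(d,p),im=im)
E
```

```text
clock: 1.1
position: [0.5162, -0.3134, 0.3611]
ee_rot: [0.984, 0.18, -0.0, -0.0]
ft_force: [-0.5, -0.6, -0.3]
grip_width: 0.999
grasp_force: 0.0
clock: 2.1
position: [0.5582, -0.2645, 0.3608]
ee_rot: [0.656, 0.755, -0.0, -0.0]
ft_force: [-0.0, -0.4, 0.9]
grip_width: 1.0
grasp_force: 0.0
slide [0.2 3.4 0.8]mm twist -0.1 t 2.1 tilt [-0.001  0.    -1.   ]
```

View pics/w1.png

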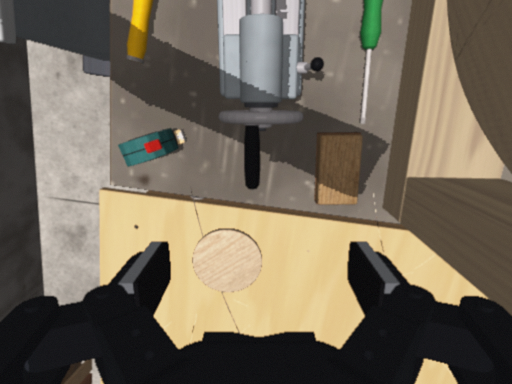

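The wrist view shows the wheel edge-on at row 117 (columns 220-302) and the black handle from (253,125) to (252,187). The sanding block is at (338,168) and nothing blocks the handle.

```bash
python3 - <<'E'
from h import *
z=np.load("w1.npz"); c=z['c']; hsv=cv2.cvtColor(z['im'],cv2.COLOR_BGR2HSV); Q=c.reshape(-1,3)
th=np.radians(8.2); u=np.array([-np.sin(th),np.cos(th)]); n=np.array([u[1],-u[0]]); o=np.array([.5176,.04]); r=Q[:,:2]-o; a=r@u; b=r@n
ok=Q[:,2]>.1
k=ok&(a<-.235)&(a>-.262)&(abs(b)<.09)&(hsv[...,2].ravel()>60); print("wheel b",np.percentile(b[k],[1,99]),"a",np.percentile(a[k],[2,98]),"zmax",np.percentile(Q[k,2],99))
k=ok&(a<-.265)&(a>-.36)&(abs(b)<.09); print("handle",k.sum())
for lo in(-.28,-.295,-.31,-.33):
    j=k&(a>lo)&(a<lo+.015); print(lo,np.percentile(b[j],[1,50,99]),np.percentile(Q[j,2],[50,98]))
print("end",a[k].min())
# barrel and leg centrelines
for lo,hi in((-.23,-.16),(-.02,.035),(.05,.09)):
    j=ok&(Q[:,2]>.14)&(a>lo)&(a<hi)&(abs(b)<.03); print("ridge",lo,j.sum(),np.percentile(b[j],[2,98]) if j.sum() else 0, np.percentile(Q[j,2],98) if j.sum() else 0)
E
```

```text
wheel b [-0.04390787  0.0415295 ] a [-0.25864765 -0.23579482] zmax 0.5038425370130627
handle 40627
-0.28 [-0.01859815 -0.01002586  0.00036087] [0.18978808 0.19209613]
-0.295 [-0.0721723  -0.01546569  0.06487337] [0.44599807 0.45797702]
-0.31 [-0.07323843 -0.00361297  0.06609507] [0.43001241 0.44983185]
-0.33 [-0.0734891   0.01801893  0.0679511 ] [0.42837972 0.43392195]
end -0.32551442938262276
ridge -0.23 3157 [-0.02293091  0.02098898] 0.17458268220452164
ridge -0.02 0 0 0
ridge 0.05 0 0 0
```

```bash
python3 -m creep '{"slide":[[0,-0.006,0.03],[0,0,0.04],[0,0,0.04],[0,0,0.035],[0,0,0.03],[0,0,0.022],[0,0,0],[0,0,0]],"twist":[0,0,0,0,0,0,0,0]}' 60
python3 -m creep '{"slide":[[0,0,0],[0,0,0],[0,0,0],[0,0,0],[0,0,0]],"twist":[0,0,0,0,0]}' 0 30
```

```text
clock: 3.15
position: [0.5528, -0.2654, 0.1653]
ee_rot: [0.658, 0.753, 0.0, 0.0]
ft_force: [-0.2, 0.5, -0.2]
grip_width: 0.6
grasp_force: 0.0
clock: 3.78
position: [0.5527, -0.2655, 0.165]
ee_rot: [0.658, 0.753, 0.0, 0.001]
ft_force: [-1.9, -0.9, 5.6]
grip_width: 0.19
grasp_force: 29.3
```

```bash
python3 -m creep '{"slide":[[0,-0.0082,0.0034],[0,-0.007,0.0054],[0,-0.0054,0.007],[0,-0.0034,0.0082],[0,-0.0012,0.0088],[0,0.0012,0.0088],[0,0.0034,0.0082],[0,0.0054,0.007]],"twist":[0,0,0,0,0,0,0,0]}'
```

```text
clock: 4.78
position: [0.5376, -0.2676, 0.1068]
ee_rot: [0.658, 0.753, -0.0, 0.0]
ft_force: [-1.5, -1.6, 1.3]
grip_width: 0.195
grasp_force: 29.4
```

```bash
python3 -m creep '{"slide":[[0,0.007,0.0054],[0,0.0082,0.0034],[0,0.0088,0.0012],[0,0.0088,-0.0012],[0,0.0082,-0.0034],[0,0.007,-0.0054],[0,0.0054,-0.007],[0,0.0034,-0.0082]],"twist":[0,0,0,0,0,0,0,0]}'
python3 -m creep '{"slide":[[0,0.0012,-0.0088],[0,-0.0012,-0.0088],[0,-0.0034,-0.0082],[0,-0.0054,-0.007],[0,-0.007,-0.0054],[0,-0.0082,-0.0034],[0,-0.0088,-0.0012],[0,-0.0088,0.0012]],"twist":[0,0,0,0,0,0,0,0]}'
python3 - <<'E'
from h import *
im,d,p=snap("wrist"); cv2.imwrite("pics/w2.png",im); print(manip.get_obs()["position"])
E
```

```text
clock: 5.78
position: [0.5926, -0.2598, 0.1224]
ee_rot: [0.658, 0.753, -0.001, -0.001]
ft_force: [-8.7, -2.6, 0.9]
grip_width: 0.191
grasp_force: 29.7
clock: 6.78
position: [0.5525, -0.2655, 0.1652]
ee_rot: [0.657, 0.754, 0.0, 0.001]
ft_force: [1.9, -3.7, 1.1]
grip_width: 0.191
grasp_force: 29.9
[ 0.55133368 -0.26567291  0.16480206]
```

View pics/w2.png

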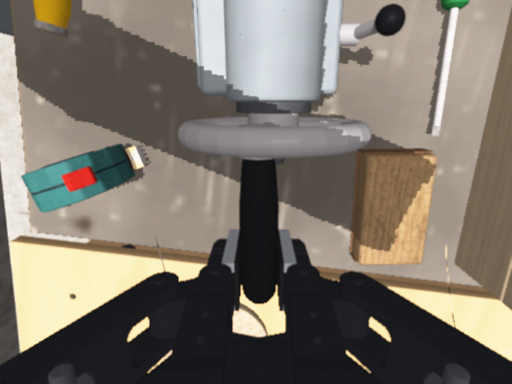

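The handle is held between the pads around (258,260), with the sanding block clear. Now the second turn.

```bash
python3 -m creep '{"slide":[[0,-0.0082,0.0034],[0,-0.007,0.0054],[0,-0.0054,0.007],[0,-0.0034,0.0082],[0,-0.0012,0.0088],[0,0.0012,0.0088],[0,0.0034,0.0082],[0,0.0054,0.007]],"twist":[0,0,0,0,0,0,0,0]}'
python3 -m creep '{"slide":[[0,0.007,0.0054],[0,0.0082,0.0034],[0,0.0088,0.0012],[0,0.0088,-0.0012],[0,0.0082,-0.0034],[0,0.007,-0.0054],[0,0.0054,-0.007],[0,0.0034,-0.0082]],"twist":[0,0,0,0,0,0,0,0]}'
python3 -m creep '{"slide":[[0,0.0012,-0.0088],[0,-0.0012,-0.0088],[0,-0.0017,-0.0041]],"twist":[0,0,0]}'
python3 -m creep '{"slide":[[0,-0.0017,-0.0041],[0,-0.001,-0.002]],"twist":[0,0]}'
```

```text
clock: 7.82
position: [0.5374, -0.2676, 0.1069]
ee_rot: [0.658, 0.753, -0.0, -0.0]
ft_force: [-1.0, -4.9, 2.2]
grip_width: 0.194
grasp_force: 30.0
clock: 8.82
position: [0.5926, -0.2598, 0.1222]
ee_rot: [0.658, 0.753, -0.001, -0.001]
ft_force: [-7.6, -4.2, 0.8]
grip_width: 0.193
grasp_force: 30.1
clock: 9.2
position: [0.5917, -0.2599, 0.1441]
ee_rot: [0.657, 0.753, -0.0, -0.001]
ft_force: [-0.4, -5.8, -2.6]
grip_width: 0.196
grasp_force: 29.7
clock: 9.45
position: [0.5889, -0.2603, 0.1499]
ee_rot: [0.657, 0.753, -0.0, -0.001]
ft_force: [-1.0, -5.9, -2.9]
grip_width: 0.191
grasp_force: 29.6
```

```bash
python3 -m creep '{"slide":[[0,-0.0017,-0.002],[0,-0.002,-0.003]],"twist":[0,0]}'
python3 -m creep '{"slide":[[0,-0.002,-0.002],[0,-0.002,-0.002],[0,0,0]],"twist":[0,0,0]}'
```

```text
clock: 9.7
position: [0.5869, -0.2605, 0.1534]
ee_rot: [0.657, 0.754, 0.001, 0.0]
ft_force: [20.6, -9.0, -28.7]
grip_width: 0.195
grasp_force: 29.8
clock: 10.07
position: [0.5866, -0.2605, 0.1588]
ee_rot: [0.657, 0.754, 0.003, 0.004]
ft_force: [28.6, -8.4, -20.8]
grip_width: 0.192
grasp_force: 30.1
```

```bash
python3 -m creep '{"slide":[[0,0,0],[0,0,0],[0,0,0],[0,0.002,-0.02],[0,0,-0.04],[0,0,-0.05],[0,0,-0.05],[0.03,0,-0.04]],"twist":[0,0,0,0,0,0,0,0]}' 60
python3 -m creep '{"slide":[[0.05,-0.005,0],[0.05,-0.005,0],[0.04,-0.005,0],[0.03,-0.005,0],[0,0,0]],"twist":[0,0,0,0,0]}'
python3 - <<'E'
from h import *
th=np.radians(8.2); u=np.array([-np.sin(th),np.cos(th)]); n=np.array([u[1],-u[0]]); g=np.array([.5176,.04])+.01*u-.001*n
go([*g,.30],8.2); print(g)
im,d,p=snap("wrist"); cv2.imwrite("pics/w3.png",im); np.savez("w3.npz",d=d,c=cloud(d,p),im=im)
E
```

```text
clock: 11.08
position: [0.5791, -0.233, 0.3612]
ee_rot: [0.659, 0.752, -0.0, 0.0]
ft_force: [1.0, 1.1, 0.5]
grip_width: 0.598
grasp_force: 0.0
clock: 11.7
position: [0.5362, -0.0626, 0.3602]
ee_rot: [0.656, 0.755, 0.0, 0.0]
ft_force: [-0.4, -0.2, 0.2]
grip_width: 0.6
grasp_force: 0.0
slide [114.2  -5.1  60.2]mm twist -0.2 t 11.7 tilt [ 0.001 -0.    -1.   ]
[0.51518393 0.04975513]
```

View pics/w3.png

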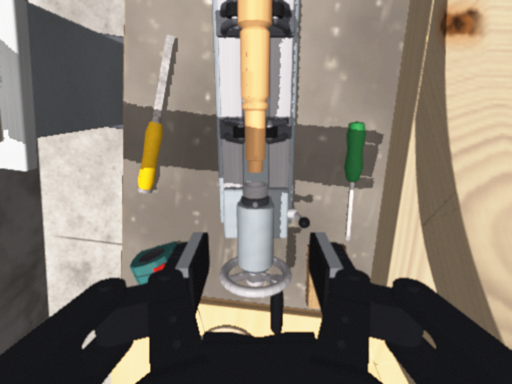

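The quill cup at (256,190) is fully back against the barrel. The leg's thin tenon ends at (255,170), clear of the cup. Refining the leg's line and end now.

```bash
python3 - <<'E'
from h import *
z=np.load("w3.npz"); c=z['c']; hsv=cv2.cvtColor(z['im'],cv2.COLOR_BGR2HSV); Q=c.reshape(-1,3)
th=np.radians(8.2); u=np.array([-np.sin(th),np.cos(th)]); n=np.array([u[1],-u[0]]); o=np.array([.5176,.04]); r=Q[:,:2]-o; a=r@u; b=r@n
k=(hsv[...,0].ravel()<25)&(hsv[...,1].ravel()>90)&(Q[:,2]>.13)&(Q[:,2]<.18)&(abs(b)<.03)&(abs(a)<.13)
print("end a",np.percentile(a[k],[0,1,99]))
for lo in np.arange(-.1,.1,.02):
    j=k&(a>lo)&(a<lo+.02)
    if j.sum()>30: print(round(lo,2),np.round([*np.percentile(b[j],[1,99]),np.percentile(b[j],[1,99]).mean(),np.percentile(Q[j,2],98)],4))
E
```

```text
end a [-0.11093798 -0.10714015  0.06441487]
-0.1 [-0.0117  0.0104 -0.0006  0.1631]
-0.08 [-0.013   0.0118 -0.0006  0.1627]
-0.06 [-0.0129  0.0115 -0.0007  0.163 ]
-0.04 [-1.440e-02  1.460e-02  1.000e-04  1.667e-01]
-0.02 [-0.0149  0.0146 -0.0002  0.1669]
0.0 [-0.0145  0.0156  0.0006  0.1667]
0.02 [-0.015   0.0155  0.0003  0.1667]
0.04 [-0.0168  0.0174  0.0003  0.1689]
0.06 [-1.86e-02  1.87e-02  1.00e-04  1.69e-01]
```

```bash
python3 -m creep '{"slide":[[0.04,-0.002,0],[0.045,-0.002,0.02],[0.029,0,0.04],[0,0,0.05],[0,0,0.04],[0,0,0.03],[0,0,0],[0,0,0]],"twist":[0,0,0,0,0,0,0,0]}' 60
python3 - <<'E'
from h import *
go([.5162,.0499,.131],8.0)
E
```

```text
clock: 12.75
position: [0.5181, 0.0465, 0.1807]
ee_rot: [0.658, 0.753, 0.0, 0.0]
ft_force: [-0.5, 0.5, 0.5]
grip_width: 0.599
grasp_force: 0.0
slide [ 3.7 -1.5 49.7]mm twist -0.3 t 12.75 tilt [ 0.001  0.    -1.   ]
```

```bash
python3 -m creep '{"slide":[[0.003,-0.001,0.02],[0,0,0.02],[0,0,0.01],[0,0,0]],"twist":[0,0,0,0]}'
python3 -m creep '{"slide":[[0,0,0],[0,0,0],[0,0,0],[0,0,0],[0,0,0]],"twist":[0,0,0,0,0]}' 0 50
```

```text
clock: 13.25
position: [0.5162, 0.0495, 0.13]
ee_rot: [0.658, 0.753, 0.0, 0.0]
ft_force: [-0.5, -0.5, 0.3]
grip_width: 0.599
grasp_force: 0.0
clock: 13.88
position: [0.5161, 0.0496, 0.1307]
ee_rot: [0.657, 0.753, 0.0, 0.0]
ft_force: [-3.1, -1.0, 5.7]
grip_width: 0.357
grasp_force: 49.0
```

```bash
python3 -m creep '{"slide":[[-0.002,0,0],[-0.003,0,0],[-0.003,0,0],[-0.002,0,0],[-0.001,0,0],[0,0,0],[0,0,0]],"twist":[0,0,0,0,0,0,0]}'
python3 - <<'E'
from h import *
im,d,p=snap("wrist"); cv2.imwrite("pics/w4.png",im)
E
```

```text
clock: 14.75
position: [0.5174, 0.0404, 0.1307]
ee_rot: [0.657, 0.754, 0.001, -0.0]
ft_force: [-4.7, 4.8, 5.9]
grip_width: 0.357
grasp_force: 48.9
```

View pics/w4.png

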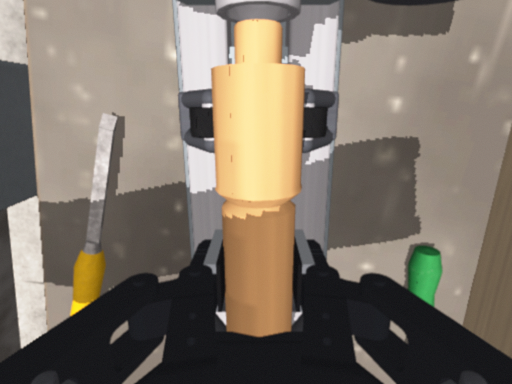

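The tenon is fully visible at rows 18-65, out of the cup (mouth at row 18). I'll draw it 1.5 mm more and then lift.

```bash
python3 -m creep '{"slide":[[-0.0015,0,0],[0,0,0],[0,0,-0.002],[0,0,-0.004],[0,0,-0.006],[0,0,-0.008]],"twist":[0,0,0,0,0,0]}'
python3 -m creep '{"slide":[[0,0,-0.01],[0,0,-0.015],[0,0,-0.015],[0,0,-0.015],[0,0,-0.012],[0,0,-0.008],[0,0,-0.004],[0,0,-0.001]],"twist":[0,0,0,0,0,0,0,0]}'
python3 -m creep '{"slide":[[0,0,0],[0,0,0],[0,0,0],[0,0,0]],"twist":[0,0,0,0]}'
python3 - <<'E'
from h import *
im,d,p=snap("wrist"); a=im
im2,_,_=snap("scene"); cv2.imwrite("pics/f.png",np.hstack([cv2.resize(a,(400,300)),cv2.resize(im2[60:300,150:470],(400,300))]))
E
```

```text
clock: 15.55
position: [0.5176, 0.0371, 0.15]
ee_rot: [0.658, 0.753, -0.0, 0.0]
ft_force: [-0.5, -0.2, -1.0]
grip_width: 0.357
grasp_force: 49.5
clock: 16.55
position: [0.5175, 0.0373, 0.2294]
ee_rot: [0.657, 0.753, -0.0, -0.0]
ft_force: [-0.6, -0.6, -2.3]
grip_width: 0.361
grasp_force: 49.5
clock: 17.05
position: [0.5175, 0.0373, 0.2294]
ee_rot: [0.657, 0.753, -0.0, -0.0]
ft_force: [0.2, 0.3, -2.1]
grip_width: 0.357
grasp_force: 49.5
```

View pics/f.png

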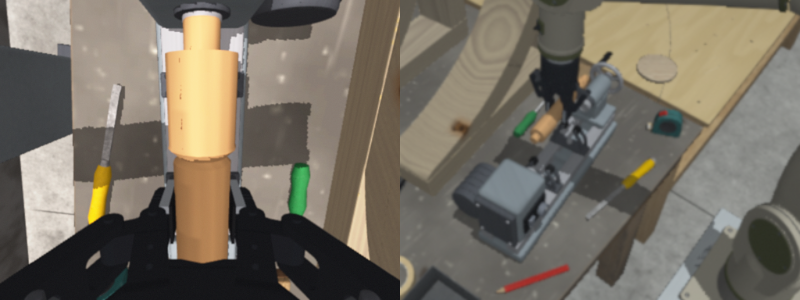

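The leg is held clear above the lathe (wrist 205,60-250; scene 545,125). I'll check the level and hand in if it's good.

```bash
python3 - <<'E'
from h import *
im,d,p=snap("top"); c=cloud(d,p); Q=c.reshape(-1,3); hsv=cv2.cvtColor(im,cv2.COLOR_BGR2HSV).reshape(-1,3)
im,d,p=snap("wrist"); Qw=cloud(d,p).reshape(-1,3); hw=cv2.cvtColor(im,cv2.COLOR_BGR2HSV).reshape(-1,3)
th=np.radians(8); u=np.array([-np.sin(th),np.cos(th)]); n=np.array([u[1],-u[0]])
for N,Q,h in(("top",Q,hsv),("wrist",Qw,hw)):
    r=Q[:,:2]-[.5176,.04]; a=r@u; b=r@n
    k=(h[:,0]<25)&(h[:,1]>90)&(Q[:,2]>.2)&(Q[:,2]<.3)&(abs(b)<.04)
    for lo in np.arange(-.12,.11,.02):
        j=k&(a>lo)&(a<lo+.02)
        if j.sum()>8: print(N,round(lo,2),j.sum(),np.round(np.percentile(Q[j,2],97),4))
E
```

```text
top 0.02 50 0.2666
top 0.04 69 0.2684
top 0.06 74 0.2691
top 0.08 24 0.267
wrist -0.04 1153 0.2649
wrist -0.02 2735 0.2652
wrist 0.0 3126 0.2652
wrist 0.02 3488 0.2669
wrist 0.04 4683 0.2673
wrist 0.06 5512 0.2674
wrist 0.08 2338 0.2663
```

Level: the thick part's top is 2 mm above the middle's, as its diameter requires. It is up about 99 mm.

```bash
python3 -c "
from workcell import manip
print(manip.hand_in())"
```

```text
the job is handed in; nothing more can be done
None
```

The quill is wound fully back, and the leg was handed in held level and still about 99 mm above where it lay, at about 17 s of the 61 s limit.

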